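Clamp a hinged baking tin shut with its draw latch

TASK

Close the hinged baking tin: hook the claw of its draw latch round the keeper bar on the sprung half of the wall and draw it snug, then swing the lever over centre until it lies fully home and stays there by itself, holding the ring shut. How far the keeper bar stands off the wall is adjustable and not exactly known, so feel for it gently: do not jam the claw against the bar, do not force the lever, and leave the other kitchen things where they are.

Things in the scene. Friction and masses are not known exactly. Their poses are not given: they have to be found in the camera images.
- tin: Round dark-steel baking tin, outer diameter 160, 50 high, fixed on a rubber mat (diameter 210). Origin: centre of the underside, on the worktop; z up, -x the front with the latch (facing the robot), +y left seen from the robot. The wall is two halves hinged at the back: the left (+y) is fixed, the right (-y) is sprung and stands open at the start.
- ring (a joint): Opening of the sprung right half about its upright hinge at (+80, 0) mm in the tin's frame, rad. 0 = shut; 0.085 to 0.115 at the start (a gap of some 16 mm at the front). Drawing it shut takes about 15 to 20 N at the claw.
- bracket: Steel keeper bracket on the front end of the sprung half, moving with it: two level flanges hold an upright round bar, diameter 7, free from 17 to 43 above the worktop. Origin at worktop height under the nominal bar axis; x into the tin, y to the left. The bar is set up to 7 mm farther out (-x) or in (+x) than nominal, and stays so; this is not reported.
- lever_pivot (a point): Upright pivot of the lever on the front of the fixed half, at (-92, +20) mm in the tin's frame, 30 above the worktop. Lever and claw move in a level plane, 30 above the worktop, about upright axes with a little friction: they stay where they are left and can be dragged by the knob.
- lever (a joint): Angle of the latch lever about its pivot, rad, growing clockwise seen from above. 0 = open stop, handle 30 degrees outward (toward -x) from the tin's -y; 1.05 = straight out, along the tin's -x; 2.86 = home stop, handle alongside the wall to the left, 14 degrees past dead centre. Starts at 0.35 to 0.8; 0.6 to 1.1 when the claw is hooked and taut.
- handle: Steel handle of the lever, a bar 6 thick, 19 to 41 above the worktop, from 28 to 79 mm from the pivot, along this frame's -y. Origin on the lever pivot at worktop height. To close, push it clockwise seen from above: push the face that looks to this frame's +x, toward -x; 5 to 8 N at the end.
- handle_end (a point): Point on the handle's middle line, 70 mm from the lever pivot, 30 above the worktop.
- claw: Flat steel claw, 24 to 36 above the worktop, hinged on the lever 16 mm from the lever pivot (toward the handle's end). Origin on that hinge, at worktop height; it runs along its own -y. Its arm lies at x = -9.2 to -4.2; at the end a tooth crosses to +x, with a 3 mm return lip at x = +4 to +7 that runs back toward the hinge, 2 mm past the pocket's centre.
- claw_seat (a point): Centre of the claw's pocket (between arm, tooth and lip), on the claw's middle line 67 mm from its hinge. On the bar's axis within 2 mm when hooked. To hook: carry it 7 to 10 mm past the bar (to the right), bring it in until the arm rests on the bar's outer side, then draw it left until the tooth bears on the bar; 3 N in and 8 N back are plenty.
- claw_post (a point): Upright round finger knob on the claw, diameter 10, from 38 to 76 above the worktop; this point is on its axis at 66. It stands at (-11.5, -75.5) mm in the claw's frame and spins freely on its pin, so that a firm grip does not hold the claw's angle. Nothing else of tin and latch is higher than 53.
- kitchen_timer: Red and white round kitchen timer, diameter 60, 48 high; origin at the centre of its underside. A bystander, to be left alone.
- spice_jar_b: Small spice jar with a dark cap, diameter 41, 105 high; origin at the centre of its underside. A bystander, to be left alone.
- teaspoon: Steel teaspoon, 132 long; origin at the centre of its underside. A bystander, to be left alone.
- peeler: Peeler with a black handle, 170 long; origin at the centre of its underside. A bystander, to be left alone.

How it is judged (in metres and radians):
On the way, in this order (a step that is already met when the one before it is completed fails the run):
1. with the lever still open and not touched, the claw is hooked snugly round the keeper bar (value of joint lever below 1.45 rad and contact force between the arm and handle below 0.2 N and contact force between claw and bracket above 0.5 N and x of claw_seat in the frame of bracket between -0.0105 and 0.0105 m and y of claw_seat in the frame of bracket between -0.0035 and 0.004 m), for 0.2 s.
2. the claw is round the keeper bar and the lever, not yet home, is drawing the ring shut through it (value of joint ring below 0.055 rad and value of joint lever between 1.6 and 2.6 rad and contact force between claw and bracket above 3 N and x of claw_seat in the frame of bracket between -0.01055 and 0.01055 m and y of claw_seat in the frame of bracket between -0.004 and 0.004 m), for 0.05 s.
At the end, for the whole second after the job is handed in: the lever rests home past dead centre (above 2.78 rad of 2.86), the claw is hooked on the keeper bar under tension (more than 3 N), and the ring is shut (below 0.03 rad) (value of joint lever above 2.78 rad and value of joint ring between -0.02 and 0.03 rad and contact force between claw and bracket above 3 N and y of claw_seat in the frame of bracket between -0.004 and 0.004 m); the robot touches nothing.
It fails at once if while the robot holds or pushes the claw, the claw is pressed on the keeper with more than 20 N (contact force between the arm and claw above 0.5 N and contact force between claw and bracket above 20 N).
It fails at once if the robot presses on the lever handle with more than 25 N (contact force between the arm and handle above 25 N).
It fails at once if the robot presses on the tin or the keeper bracket with more than 20 N (contact force between the arm and tin above 20 N or contact force between the arm and bracket above 20 N).
It fails at once if a bystander is moved by more than 30 mm (distance of any of kitchen_timer, spice_jar_b, teaspoon, peeler from where it was at the start of the episode above 0.03 m).
It also fails if it takes over 67 s, if anything falls off the work surface, if the arm or the gripper's body presses on something with over 40 N, if the wrist force passes 120 N, or if a joint passes its speed limit or range.

ROBOT

A 6-joint arm with a two-finger parallel gripper is mounted at the origin on a cart in front of the work surface, level with it; the furniture and walls round the work are solid. World frame = base frame: x ahead of the robot, y to its left, z up, the work surface at z = 0. Lengths are in mm, angles in rad, forces in N, time in s.
With the tool pointing down it reaches from about 400 to 825 mm from the base axis. Payload 7 kg.
Tool frame: the origin (TCP) lies midway between the tips of the shut fingers; the grasp point (between the pads) lies 19 mm behind it; z points along the fingers, y is the line along which they close (so a half turn about z gives the same grasp; the last joint's range is limited). The gripper opens to 85 mm and grips with 20 to 120 N. Pads are 22 mm wide; open, the fingers measure 114 mm over their backs; the gripper's body (76 mm by 85 mm) begins 54 mm behind the grasp point. The pads swing forward as they close: fully open they stand 13 mm farther back than shut.
Start: joints at [-0.937, 0.359, 0.012, 0, -1.224, -0.288], TCP at [228.764, -635.029, 231.302] pointing down, gripper open.
Joint ranges: [-3.07, 3.07], [-1.43, 2.12], [-1.02, 1.25], [-3.03, 1.67], [-3.05, -0], [-3.03, 3.03]. Speed limits (rad/s): [2.39, 2.39, 3.01, 3.14, 3.14, 3.14].

INTERFACE

Orientations are given as a rotation vector (axis times angle).
In Python, from cell import status, cams, arm, nets gives the robot as it stands.
- The arm moves only by the shell command python3 -m crank 'ROWS' [OPENING] [FORCE]. ROWS is JSON, a list of rows, each a list of 2 entries, a list of its own where there are three numbers: the shift along the tool's x, y, z in m, then the turn, a rotation vector about the tool's x, y, z in degrees. A call has 1 to 12 rows; each row is the pose to reach, as a shift and turn from the pose commanded when the call began, along the tool's axes at that moment; what a row does not reach only later rows make up. A row lasts 1/10 s, in which the tool goes at most 50 mm and 8.59 degrees, less where a joint would pass 70% of its speed; a pose out of reach is approached as far as the arm can. A call with a gripper value outside its range is refused whole. OPENING is the opening in per cent of the stroke, from 0 (shut) to 100 (fully open), set as the call begins (- or left out, the last holds). The fingers move at their own pace and stop on an object; FORCE is the grip in N (left out, the last holds). Time passes only in rows, so rows that repeat a pose let the fingers close. It gives the time, the measured TCP pose, the force, the opening and the grip force at its end, in the units of the state.
- status.read_state(): the state, without advancing time (a new reading comes with each control period).
- cams.camera(name): name is "side" or "top" or "wrist"; returns a dict with "frame" (420x560x3 uint8, red, green, blue), "K" (3x3 intrinsics, pixels), "R" (3x3) and "t" (3): a world point X has camera coordinates R X + t; the wrist camera has in their place "tool_from_camera" (4x4, takes a point from camera to tool coordinates, whose origin is the TCP and whose axes are the flange's). Camera axes: x right, y down, z forward; pixel columns grow to the right and rows downward; lengths in mm; the calibration is good to about 2 mm. The wrist camera is an equidistant fisheye: a pixel r from the principal point sees the ray r / f radians off the axis. A picture is of the moment at which its call begins: read the wrist's pose just before it. There is no depth.
- arm.sign_off(): hands the job in; it is judged then, once.
Trained networks look in the newest picture that a camera, given by its name, has taken for a name from the list of things; names that differ only in an ending like _2 or _b are one class to them, and where a whole thing is asked for, a point or a joint stands for the part that bears it (a point fixed in the world has none). Each returns a list of dicts, best first, with "p" (0 to 1); they miss things now and then, are a little off and sometimes report something else, mostly with a low value. They report only what shows in the picture. A call takes as long as a camera call.
- nets.masks_of(camera, thing): "mask" (420x560 bool, what is visible of it) and "location" ([row, column] in pixels, amid what is visible of it).
- nets.spot_point(camera, thing): "location" ([row, column] in pixels: a listed point, or the origin of a listed thing).
The state is a dict: "time_s": time; "q": joint angles; "qvel": joint speeds; "joint_efforts": joint torques, N m; "tool_pos": TCP position; "tool_rot": TCP orientation; "contact_force": force on the tool from outside, world axes, zero at the start; "moment": the same for the moment, N m; "opening": finger opening in mm; "grasp_force": force on a finger pad.
Only numpy, scipy, OpenCV 4.12 (cv2) and the standard library are available. Lean on these libraries where they do the work, as an engineer would, in place of code of your own. Each camera call takes 0.05 s, during which the arm holds its last target. There are 200 camera calls.

## Working session

There is one attempt and no reset: what is moved stays moved. The work goes in short steps, Python scripts to look and compute and a shell command to move; the robot and the scene stay as the last step left them, time stands still between calls to the robot, and variables do not carry over. Pictures are saved under pics/ and viewed, at most 10 in all, crops included, and the job is handed in when it is done.

```bash
ls; mkdir -p pics
cat > h.py <<'E'
import numpy as np, cv2
from scipy.spatial.transform import Rotation as Ro
from cell import status,cams,arm,nets
def ray(c,rc):
    K=np.array(c['K']);R=np.array(c['R']);t=np.array(c['t'])
    d=R.T@np.linalg.inv(K)@np.array([rc[1],rc[0],1.]);return -R.T@t,d
def atz(c,rc,z):
    o,d=ray(c,rc);return o+d*(z-o[2])/d[2]
def proj(c,X):
    p=np.array(c['K'])@(np.array(c['R'])@np.array(X,float)+np.array(c['t']));return p[1]/p[2],p[0]/p[2]
def tri(cs,rcs):
    A=np.zeros((3,3));b=np.zeros(3);L=[]
    for c,rc in zip(cs,rcs):
        o,d=ray(c,rc);d=d/np.linalg.norm(d);P=np.eye(3)-np.outer(d,d);A+=P;b+=P@o;L.append((o,d))
    X=np.linalg.solve(A,b);return X,[np.linalg.norm((np.eye(3)-np.outer(d,d))@(X-o)) for o,d in L]
E
cat > look.py <<'E'
from h import *
import sys
C={n:cams.camera(n) for n in('top','side')}
print({k:np.round(v,3) for k,v in status.read_state().items()})
for n,c in C.items(): cv2.imwrite(f'pics/{n}{sys.argv[1]}.png',c['frame'][...,::-1]); print(n,'cam at',np.round(ray(c,(0,0))[0]))
Z=dict(tin=0,bracket=0,lever_pivot=30,handle=0,handle_end=30,claw=0,claw_seat=30,claw_post=66,kitchen_timer=0,spice_jar_b=0,teaspoon=0,peeler=0)
for k,z in Z.items():
    for n in C:
        for r in nets.spot_point(n,k)[:2]: print(k,n,round(r['p'],2),np.round(r['location'],1),np.round(atz(C[n],r['location'],z),1))
E
python3 look.py 0
```

```text
pics
{'time_s': np.float64(0.1), 'q': array([-0.937,  0.359,  0.011, -0.   , -1.224, -0.288]), 'qvel': array([-0.001, -0.002,  0.003,  0.   ,  0.001,  0.001]), 'joint_efforts': array([-2.0000e-03, -5.8477e+01,  2.9411e+01,  6.9550e+00, -3.0000e-03,
        0.0000e+00]), 'tool_pos': array([ 228.585, -634.631,  230.448]), 'tool_rot': array([ 5.400e-01, -3.094e+00, -2.000e-03]), 'contact_force': array([-0.098,  0.864, -0.938]), 'moment': array([-0.002, -0.006, -0.008]), 'grasp_force': np.float64(0.0), 'opening': np.float64(85.066)}
top cam at [ 480.   53. 1099.]
side cam at [ 377. -644.  492.]
tin top 0.59 [187.  318.9] [641.6 -11.9   0. ]
bracket top 0.44 [218.  354.1] [574. -86.   0.]
bracket side 0.83 [302.  280.8] [558.8 -94.5   0. ]
lever_pivot top 0.98 [228.9 330.5] [549.1 -32.9  30. ]
lever_pivot side 0.6 [266.6 262.6] [547.7 -29.8  30. ]
handle top 0.72 [257.4 388. ] [ 489.8 -155.8    0. ]
handle side 0.48 [281.  261.5] [544.7 -30.3   0. ]
handle_end top 0.58 [253.5 353.6] [498.  -79.6  30. ]
handle_end side 0.44 [287.  242.8] [501.3 -72.8  30. ]
handle_end side 0.43 [306.4 372.6] [ 676.6 -183.6   30. ]
claw side 0.55 [286.4 256.3] [531.9 -41.8  -0. ]
claw_seat top 0.64 [251.8 361.8] [501.3 -96.6  30. ]
claw_seat side 0.73 [292.6 247.9] [505.5 -89.2  30. ]
claw_post top 0.4 [255.3 369.4] [ 493.6 -106.5   66. ]
claw_post side 0.89 [282. 239.] [ 489.2 -103.7   66. ]
claw_post side 0.52 [213.4 193.6] [458.5 133.1  66. ]
kitchen_timer top 0.96 [206.5 193.5] [601.5 258.3   0. ]
kitchen_timer side 0.6 [205.7 246.6] [592.2 249.    0. ]
spice_jar_b side 0.69 [307.3 373.6] [ 696.5 -156.1    0. ]
teaspoon top 0.63 [263. 190.] [480.7 264.4   0. ]
teaspoon side 0.7 [211.6 193.7] [472.7 261.8   0. ]
peeler top 0.77 [258.1 389.2] [ 488.3 -158.3    0. ]
peeler side 0.73 [342.5 251.4] [ 488.7 -166.1    0. ]
```

Run:
```python
import cv2,numpy as np
t=cv2.imread('pics/top0.png');s=cv2.imread('pics/side0.png')
a=cv2.resize(t[120:290,270:430],None,fx=2.5,fy=3.5*2.5/3.5,interpolation=2)
b=cv2.resize(s[200:370,190:350],None,fx=2.5,fy=2.5,interpolation=2)
cv2.imwrite('pics/c0.png',np.hstack([a,b]))
```

```text
(no output)
```

View pics/c0.png

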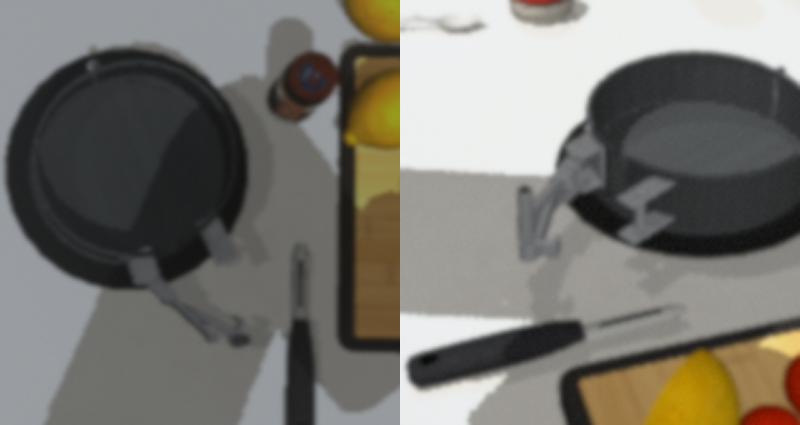

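View pics/top0.png

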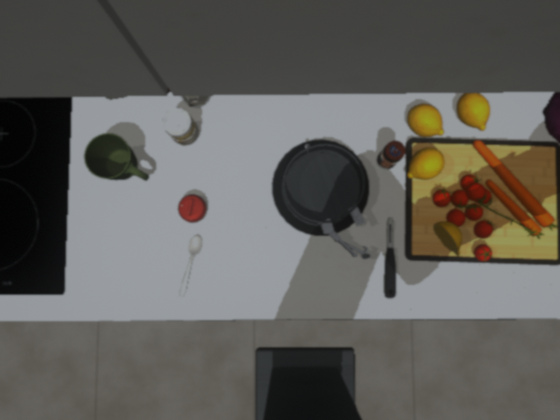

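```bash
cat >> h.py <<'E'
def go(target,yaw_deg=None):
    """shift (mm, tool axes) and turn (deg, tool) to bring the TCP to world target; yaw = world angle of the tool y axis (mod 180)"""
    s=status.read_state();R=Ro.from_rotvec(s['tool_rot'])
    d=R.inv().apply(np.array(target)-s['tool_pos'])
    T=None
    if yaw_deg is not None:
        y0=np.degrees(np.arctan2(*R.as_matrix()[[1,0],1])); a=(yaw_deg-y0+90)%180-90
        yy=np.radians(y0+a);y=np.array([np.cos(yy),np.sin(yy),0]);z=np.array([0,0,-1.]);x=np.cross(y,z)
        T=np.degrees((R.inv()*Ro.from_matrix(np.stack([x,y,z],1))).as_rotvec())
    print('shift',np.round(d,1),'turn',None if T is None else np.round(T,1),'pos',np.round(s['tool_pos'],1))
E
cat > fit.py <<'E'
from h import *
from scipy.optimize import least_squares
def rot(a): return np.array([[np.cos(a),-np.sin(a)],[np.sin(a),np.cos(a)]])
PIV=np.array([-92,20.])
def hinge(th): a=np.radians(-120)-th; return PIV+16*np.array([np.cos(a),np.sin(a)])
def pts(p):
    x,y,yaw,th,ca,ring=p   # tin frame points; ca: claw frame angle in the tin frame
    a=np.radians(-120)-th; u=np.array([np.cos(a),np.sin(a)]);h=hinge(th)
    hg=np.array([80.,0]); br=hg+rot(ring)@(np.array([-92,-31.5])-hg)
    P=dict(tin=(0,0,0),lever_pivot=(*PIV,30),handle_end=(*(PIV+70*u),30),handle=(*PIV,0),claw=(*h,0),
     claw_seat=(*(h+rot(ca)@[0,-67]),30),claw_post=(*(h+rot(ca)@[-11.5,-75.5]),66),bracket=(*br,0))
    return {k:np.append(np.array([x,y])+rot(yaw)@v[:2],v[2]) for k,v in P.items()}
def fit(obs,p0=(641,-13,.4,.7,-.6,.1)):
    def f(p):
        P=pts(p);r=[]
        for c,k,rc,w in obs: r+=list(w*(np.array(c['pr'](P[k]))-rc))
        return np.array(r+[(p[5]-.1)/.01*.5])
    return least_squares(f,p0,loss='soft_l1',f_scale=1.0)
E
python3 - <<'E'
from fit import *
C={n:cams.camera(n) for n in('top','side')}
for c in C.values(): c['pr']=lambda X,c=c:proj(c,X)
obs=[(C[n],k,np.array(r['location']),r['p']) for k in('tin','lever_pivot','handle_end','claw','claw_seat','claw_post','bracket') for n in C for r in nets.spot_point(n,k)[:1] if r['p']>.4]
s=fit(obs);print(np.round(s.x,3),s.cost)
P=pts(s.x)
for c,k,rc,w in obs: print(k,np.round(np.array(c['pr'](P[k]))-rc,1),round(w,2),np.round(P[k]))
s=status.read_state();print(np.round(Ro.from_rotvec(s['tool_rot']).as_matrix(),2))
print(proj(C['top'],(*(s.x[:2]) ,0)) if 0 else '')
go([500,-90,240],113); go([500,-90,240],23)
w=cams.camera('wrist');print({k:np.round(v,2) for k,v in w.items() if k!='frame'})
E
```

```text
[ 6.41721e+02 -1.31490e+01  4.03000e-01  6.95000e-01 -7.19500e+00
  6.50000e-02] 19.626071867116558
tin [5.5 3.7] 0.97 [642. -13.   0.]
tin [-0.3 -0.9] 0.63 [642. -13.   0.]
lever_pivot [-0.4  1.3] 0.84 [549. -31.  30.]
lever_pivot [ 1.2 -1.9] 0.75 [549. -31.  30.]
handle_end [-0.1 -0.8] 0.61 [498. -79.  30.]
handle_end [0.8 1.3] 0.42 [498. -79.  30.]
claw [-1.4 -0.4] 0.58 [538. -42.   0.]
claw_seat [-4.  -1.7] 0.62 [ 505. -100.   30.]
claw_seat [3.7 0.4] 0.54 [ 505. -100.   30.]
claw_post [ 2.2 -2.2] 0.65 [ 491. -102.   66.]
claw_post [-2.1  0.6] 0.94 [ 491. -102.   66.]
bracket [0.2 0.7] 0.55 [576. -87.   0.]
bracket [-2.1  4.6] 0.62 [576. -87.   0.]
[[-0.94 -0.34 -0.  ]
 [-0.34  0.94  0.  ]
 [ 0.    0.   -1.  ]]

shift [-439.9  420.8   -8.7] turn [ 0.  -0.  -3.2] pos [ 228.8 -635.   231.3]
shift [-439.9  420.8   -8.7] turn [ 0.  -0.  86.8] pos [ 228.8 -635.   231.3]
{'K': array([[325.19,   0.  , 279.59],
       [  0.  , 325.19, 210.1 ],
       [  0.  ,   0.  ,   1.  ]]), 'tool_from_camera': array([[   0.  ,   -0.96,   -0.27,   67.06],
       [   1.  ,    0.  ,   -0.  ,   -0.16],
       [   0.  ,   -0.27,    0.96, -140.21],
       [   0.  ,    0.  ,    0.  ,    1.  ]])}
```

```bash
python3 -m crank '[[[-0.04,0.04,0],[0,0,0]],[[-0.075,0.07,0],[0,0,-1]],[[-0.11,0.105,0],[0,0,-1]],[[-0.145,0.14,0],[0,0,-2]],[[-0.18,0.175,0],[0,0,-2]],[[-0.215,0.21,0],[0,0,-3]],[[-0.25,0.24,0],[0,0,-3]],[[-0.285,0.275,-0.003],[0,0,-3]],[[-0.32,0.31,-0.005],[0,0,-3]],[[-0.355,0.345,-0.007],[0,0,-3]],[[-0.39,0.38,-0.008],[0,0,-3]],[[-0.425,0.41,-0.009],[0,0,-3]]]' 60 && python3 -m crank '[[[-0.02,0.01,0],[0,0,0]],[[-0.02,0.01,0],[0,0,0]],[[-0.02,0.01,0],[0,0,0]],[[-0.02,0.01,0],[0,0,0]],[[-0.02,0.01,0],[0,0,0]]]'
cat > wr.py <<'E'
from fit import *
def wcam():
    s=status.read_state();c=cams.camera('wrist')
    T=np.array(c['tool_from_camera']);Rt=Ro.from_rotvec(s['tool_rot']).as_matrix();K=np.array(c['K'])
    def pr(X):
        q=T[:3,:3].T@(Rt.T@(np.array(X)-s['tool_pos'])-T[:3,3]);r=np.hypot(q[0],q[1]);a=np.arctan2(r,q[2])
        return K[1,2]+K[1,1]*a*q[1]/r,K[0,2]+K[0,0]*a*q[0]/r
    def at(rc,z):
        v=np.array([(rc[1]-K[0,2])/K[0,0],(rc[0]-K[1,2])/K[1,1]]);a=np.hypot(*v);d=np.append(v/a*np.sin(a),np.cos(a))
        o=Rt@T[:3,3]+s['tool_pos'];d=Rt@T[:3,:3]@d;return o+d*(z-o[2])/d[2]
    c['pr']=pr;c['at']=at;return c
def observe(names=('tin','lever_pivot','handle_end','claw','claw_seat','claw_post','bracket'),cl=('wrist','top','side'),p0=(641,-13,.4,.7,-.6,.1),show=True):
    C={}
    for n in cl:
        if n=='wrist': C[n]=wcam()
        else:
            C[n]=cams.camera(n);C[n]['pr']=lambda X,c=C[n]:proj(c,X);C[n]['at']=lambda rc,z,c=C[n]:atz(c,rc,z)
    obs=[];nm=[]
    for k in names:
        for n in C:
            for r in nets.spot_point(n,k)[:1]:
                if r['p']>.35: obs.append((C[n],k,np.array(r['location']),r['p']*(2 if n=='wrist' else 1)));nm.append(n)
    s=fit(obs,p0);P=pts(s.x)
    print('x,y,yaw,th,ca,ring',np.round(s.x,3),round(s.cost,1))
    if show:
        for n,(c,k,rc,w) in zip(nm,obs): print(k,n,np.round(rc,1),'res',np.round(np.array(c['pr'](P[k]))-rc,1),round(w,2),'fit',np.round(P[k],1),'meas',np.round(c['at'](rc,P[k][2]),1))
    return C,s.x,P
E
python3 - <<'E'
from wr import *
C,x,P=observe()
cv2.imwrite('pics/w1.png',C['wrist']['frame'][...,::-1])
print(np.round(status.read_state()['q'],2),status.read_state()['time_s'])
E
```

```text
time_s: 3.35
tool_pos: [490.1, -103.0, 241.0]
tool_rot: [-0.622, 3.078, -0.0]
contact_force: [1.1, -0.5, 0.7]
opening: 51.1
grasp_force: 0.0
time_s: 3.85
tool_pos: [503.7, -89.2, 240.4]
tool_rot: [0.619, -3.08, 0.0]
contact_force: [0.2, -0.2, 0.0]
opening: 51.0
grasp_force: 0.0
x,y,yaw,th,ca,ring [ 6.41302e+02 -1.41970e+01  3.56000e-01  5.64000e-01 -7.89000e-01
  8.60000e-02] 165.2
tin wrist [294.5 291.2] res [-0.3  0.6] 1.74 fit [641.3 -14.2   0. ] meas [642.1 -14.8   0. ]
tin top [208.7 192.8] res [-21.6 127.2] 0.69 fit [641.3 -14.2   0. ] meas [596.8 259.8   0. ]
tin side [263.9 312.8] res [ 1.3 -3.6] 0.8 fit [641.3 -14.2   0. ] meas [649.2 -12.5   0. ]
lever_pivot wrist [238. 315.] res [ 0.8 -0.6] 1.56 fit [548.1 -27.5  30. ] meas [547.  -27.3  30. ]
lever_pivot side [265.5 263.3] res [ 0.3 -0.9] 0.9 fit [548.1 -27.5  30. ] meas [549.8 -27.1  30. ]
handle_end wrist [184.3 288.9] res [0.4 0.1] 1.72 fit [501.3 -79.6  30. ] meas [501.  -79.8  30. ]
handle_end side [265. 312.] res [ 24.5 -68.1] 0.47 fit [501.3 -79.6  30. ] meas [630.  -53.6  30. ]
claw wrist [217.5 305.1] res [1.7 1.7] 1.4 fit [537.4 -39.4   0. ] meas [536.3 -42.2   0. ]
claw side [285.3 258.8] res [-0.4  0.2] 0.76 fit [537.4 -39.4   0. ] meas [536.8 -40.3   0. ]
claw_seat wrist [184.6 273.4] res [-0.5 -4.6] 1.9 fit [ 509.3 -100.2   30. ] meas [507.9 -95.4  30. ]
claw_post wrist [177.1 270. ] res [-0.   0.3] 1.86 fit [ 495.3 -103.1   66. ] meas [ 495.4 -103.4   66. ]
claw_post side [281.6 238. ] res [-0.7  4.8] 0.79 fit [ 495.3 -103.1   66. ] meas [ 488.  -102.3   66. ]
bracket wrist [232.  258.8] res [-1.3 -0.1] 1.46 fit [574.3 -88.3   0. ] meas [575.8 -87.5   0. ]
bracket side [300.7 283.7] res [-3.   4.7] 0.52 fit [574.3 -88.3   0. ] meas [564.4 -93.    0. ]
[ 0.21  0.08 -0.33  0.   -1.16 -1.38] 5.05
```

View pics/w1.png

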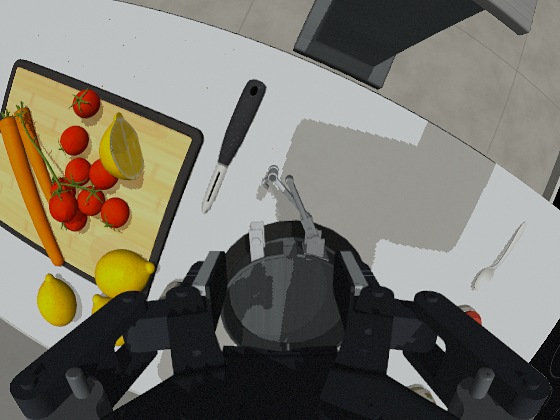

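Run:
```python
from wr import *
C,x,P=observe(cl=('wrist',))
go([495,-103,120])
```

```text
x,y,yaw,th,ca,ring [ 6.39462e+02 -1.16770e+01  3.99000e-01  6.46000e-01 -8.64000e-01
  8.30000e-02] 19.2
tin wrist [291.4 293.2] res [1.8 0.2] 1.62 fit [639.5 -11.7   0. ] meas [637.1 -13.1   0. ]
lever_pivot wrist [237.4 312.8] res [-0.6  0.3] 1.92 fit [546.9 -28.9  30. ] meas [547.7 -28.9  30. ]
handle_end wrist [181.3 289.6] res [0.2 0.3] 1.42 fit [498.1 -79.1  30. ] meas [498.1 -79.5  30. ]
claw wrist [213.9 309.1] res [ 3.1 -3.1] 1.24 fit [535.8 -40.4   0. ] meas [530.6 -38.6   0. ]
claw_seat wrist [177.9 270.3] res [ 2.4 -0.9] 1.82 fit [ 505.7 -100.3   30. ] meas [ 502.8 -100.4   30. ]
claw_post wrist [174.6 271. ] res [-1.7  0.4] 1.78 fit [ 491.6 -102.7   66. ] meas [ 493.3 -102.5   66. ]
bracket wrist [234.1 258.2] res [-3.3 -0.4] 1.18 fit [575.3 -88.2   0. ] meas [579.1 -86.1   0. ]
shift [ 14.2 -10.  120.3] turn None pos [504.2 -88.3 240.3]
```

```bash
python3 -m crank '[[[0.007,-0.005,0.04],[0,0,0]],[[0.011,-0.009,0.08],[0,0,0]],[[0.011,-0.013,0.115],[0,0,0]],[[0.011,-0.013,0.12],[0,0,0]],[[0.011,-0.013,0.12],[0,0,0]]]' 50
python3 - <<'E'
from wr import *
for i in range(2): C,x,P=observe(cl=('wrist',),p0=(641,-13,.39,.68,-.8,.1))
c=cv2.resize(C['wrist']['frame'][60:340,130:460],None,fx=2.1,fy=2.1)
cv2.imwrite('pics/w2.png',c[...,::-1])
go(P['claw_post']-[0,0,10])
E
```

```text
time_s: 5.95
tool_pos: [498.9, -104.7, 120.1]
tool_rot: [0.621, -3.078, 0.0]
contact_force: [-0.2, -0.7, 0.3]
opening: 42.8
grasp_force: 0.0
x,y,yaw,th,ca,ring [ 6.41964e+02 -1.42130e+01  3.74000e-01  6.39000e-01 -8.47000e-01
  7.30000e-02] 7.5
tin wrist [359.  306.1] res [1.  0.6] 1.5 fit [642.  -14.2   0. ] meas [640.9 -15.4   0. ]
handle_end wrist [228.1 312. ] res [-0.4 -0.1] 1.82 fit [499.4 -78.6  30. ] meas [499.7 -78.4  30. ]
claw wrist [267.9 329.4] res [ 2.1 -0. ] 1.56 fit [537.7 -40.5   0. ] meas [535.8 -41.4   0. ]
claw_seat wrist [225.5 282.6] res [ 0.7 -1.2] 1.48 fit [ 507.2 -100.2   30. ] meas [506.3 -99.6  30. ]
claw_post wrist [223.4 286.3] res [-0.2  0.6] 1.6 fit [ 493.1 -102.5   66. ] meas [ 493.4 -102.8   66. ]
bracket wrist [287.  264.8] res [-0.9 -0.2] 1.92 fit [575.  -87.8   0. ] meas [575.8 -87.3   0. ]
x,y,yaw,th,ca,ring [ 6.40321e+02 -1.37820e+01  3.57000e-01  5.68000e-01 -7.81000e-01
  9.30000e-02] 11.3
tin wrist [355.1 307. ] res [2.  0.7] 1.2 fit [640.3 -13.8   0. ] meas [637.9 -15.7   0. ]
handle_end wrist [227.4 310.9] res [-0.8 -0.2] 1.7 fit [500.2 -79.1  30. ] meas [500.8 -78.7  30. ]
claw wrist [265.7 331.2] res [1.8 0.1] 1.74 fit [536.4 -39.1   0. ] meas [534.8 -39.9   0. ]
claw_seat wrist [224.  281.4] res [ 2.4 -0.9] 1.6 fit [ 508.9 -100.1   30. ] meas [ 506.9 -100.3   30. ]
claw_post wrist [223.8 284.2] res [-0.4  0.6] 1.62 fit [ 494.9 -103.2   66. ] meas [ 495.3 -103.4   66. ]
bracket wrist [285.1 264. ] res [-2.1 -0.2] 1.3 fit [574.1 -89.    0. ] meas [576.1 -88.    0. ]
shift [ 3.3  2.9 64.3] turn None pos [ 499.1 -104.5  120.3]
```

View pics/w2.png

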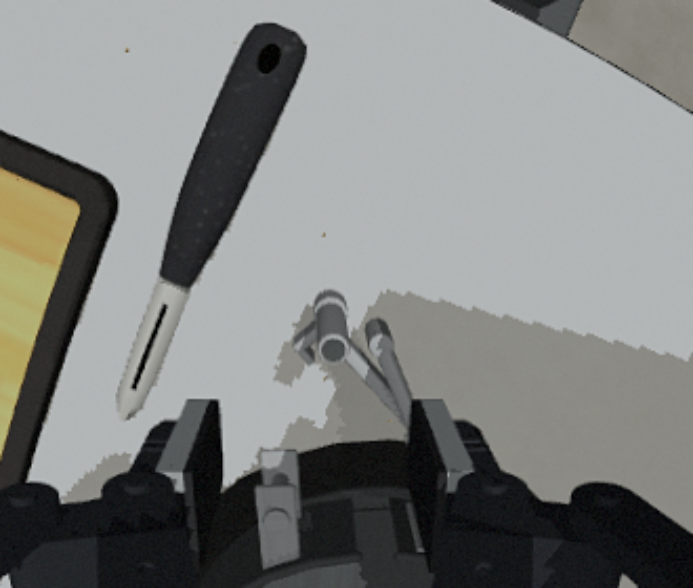

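```bash
python3 -m crank '[[[0.004,0.003,0.025],[0,0,0]],[[0.004,0.003,0.05],[0,0,0]],[[0.004,0.003,0.064],[0,0,0]],[[0.004,0.003,0.064],[0,0,0]]]' && python3 -m crank '[[[0,0,0],[0,0,0]],[[0,0,0],[0,0,0]],[[0,0,0],[0,0,0]],[[0,0,0],[0,0,0]],[[0,0,0],[0,0,0]],[[0,0,0],[0,0,0]],[[0,0,0],[0,0,0]],[[0,0,0],[0,0,0]]]' 0 30
python3 - <<'E'
from wr import *
for i in range(2): C,x,P=observe(cl=('wrist',),p0=(641,-13,.38,.65,-.8,.1))
cv2.imwrite('pics/w3.png',cv2.resize(C['wrist']['frame'][100:380,130:460],None,fx=2.1,fy=2.1)[...,::-1])
E
```

```text
time_s: 7.15
tool_pos: [492.7, -103.5, 54.4]
tool_rot: [0.62, -3.076, -0.001]
contact_force: [-0.3, 0.5, 0.3]
opening: 42.6
grasp_force: 0.0
time_s: 7.95
tool_pos: [494.8, -103.4, 56.8]
tool_rot: [-0.622, 3.078, -0.0]
contact_force: [-0.1, 0.1, 4.7]
opening: 8.5
grasp_force: 29.8
x,y,yaw,th,ca,ring [ 6.61812e+02 -5.63880e+01  1.37000e-01  7.78000e-01 -8.59000e-01
 -6.30000e-02] 176.6
tin wrist [331.5 255.4] res [76.6  0.4] 0.78 fit [661.8 -56.4   0. ] meas [576.9 -88.6  -0. ]
handle_end wrist [269.  316.6] res [6.5 0. ] 1.56 fit [503.6 -76.8  30. ] meas [499.9 -78.6  30. ]
claw_seat wrist [329.2 259.4] res [-63.4   7. ] 1.38 fit [ 509.  -105.8   30. ] meas [552.2 -93.2  30. ]
claw_post wrist [274.6 278.4] res [ 0.1 -0.7] 1.62 fit [ 494.7 -104.6   66. ] meas [ 494.6 -104.3   66. ]
bracket wrist [331.6 256.5] res [-5.4 -0. ] 1.2 fit [571.9 -89.7   0. ] meas [576.7 -87.8   0. ]
x,y,yaw,th,ca,ring [ 6.43892e+02 -1.52150e+01  3.88000e-01  6.85000e-01 -8.55000e-01
  5.30000e-02] 256.8
handle_end wrist [268.6 315.6] res [0.2 0. ] 1.4 fit [499.9 -79.2  30. ] meas [499.9 -79.3  30. ]
claw wrist [191.8 202.8] res [120.9 130.9] 1.02 fit [539.5 -42.4   0. ] meas [ 491.5 -157.8    0. ]
claw_seat wrist [268.9 272.4] res [-0.5 -0.4] 1.18 fit [ 509.3 -102.2   30. ] meas [ 509.5 -101.9   30. ]
claw_post wrist [275.7 277.3] res [-0.2 -0.1] 1.18 fit [ 495.2 -104.6   66. ] meas [ 495.3 -104.5   66. ]
bracket wrist [331.2 258.5] res [ 0.  -0.3] 0.8 fit [575.8 -86.8   0. ] meas [575.7 -86.6   0. ]
```

View pics/w3.png

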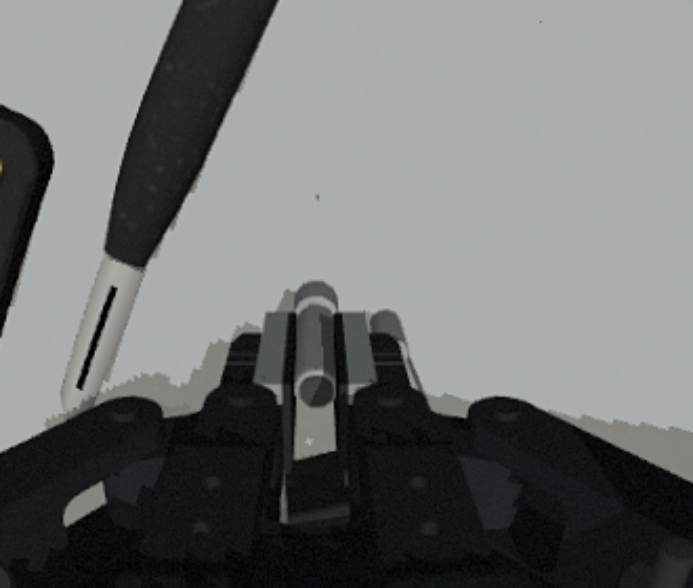

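```bash
cat > plan.py <<'E'
from fit import *
from scipy.optimize import brentq
TX,TY,YAW=641.3,-14.,.385
def W(p): return np.array([TX,TY])+rot(YAW)@p
def T(p): return rot(YAW).T@(np.array(p)-[TX,TY])
def ik(S,L=67.,off=(0,-67.)):
    """lever angles putting point 'off' of the claw on S (tin frame): list of (theta, ca)"""
    ths=np.linspace(-.3,2.2,500);f=lambda t:np.hypot(*(S-hinge(t)))-np.hypot(*off)
    out=[]
    for a,b in zip(ths[:-1],ths[1:]):
        if f(a)*f(b)<0:
            t=brentq(f,a,b);d=S-hinge(t);out.append((t,(np.arctan2(d[1],d[0])-np.arctan2(off[1],off[0])+np.pi)%(2*np.pi)-np.pi))
    return out
def post(t,ca): return hinge(t)+rot(ca)@[-11.5,-75.5]
def seat(t,ca): return hinge(t)+rot(ca)@[0,-67.]
E
python3 - <<'E'
from plan import *
s=status.read_state();p=T(s['tool_pos'][:2]);print('post now',p,[np.round(v,2) for v in ik(p,off=(-11.5,-75.5))])
R=Ro.from_rotvec(s['tool_rot']).as_matrix()[:2,:2]
B=np.array([-88.5,-45.5])
for dx,dy in [(-40,-10),(-30,-10),(-22,-10),(-22,-8),(-16,-9),(-10,-9),(-7,-9),(0,-9),(5,-9),(7,-9),(-7,-4),(0,-4),(7,-4),(-7,0),(0,0),(7,0)]:
    for t,ca in ik(B+[dx,dy]):
        q=post(t,ca);print((dx,dy),'th %.2f ca %.2f'%(t,ca),'post',np.round(q,1),'tool shift',np.round(R.T@(W(q)-s['tool_pos'][:2]),1))
E
```

```text
post now [-169.34638981  -27.77991552] [array([ 0.1 , -0.95]), array([ 0.89, -0.79])]
(-30, -10) th 0.37 ca -0.21 post [-131.5  -61.4] tool shift [-37.4 -34.1]
(-22, -10) th 0.47 ca -0.08 post [-122.6  -63.1] tool shift [-46.3 -36. ]
(-22, -8) th 0.62 ca -0.06 post [-122.5  -61.3] tool shift [-46.4 -34.2]
(-16, -9) th 0.56 ca 0.02 post [-115.8  -63.3] tool shift [-53.1 -36.2]
(-10, -9) th 0.53 ca 0.11 post [-109.   -64.2] tool shift [-59.9 -37.2]
(-7, -9) th 0.50 ca 0.15 post [-105.6  -64.7] tool shift [-63.3 -37.7]
(0, -9) th 0.41 ca 0.25 post [-97.6 -65.6] tool shift [-71.3 -38.7]
(5, -9) th 0.32 ca 0.31 post [-91.9 -66.1] tool shift [-77.  -39.4]
(7, -9) th 0.27 ca 0.33 post [-89.6 -66.3] tool shift [-79.2 -39.6]
(-7, -4) th 0.82 ca 0.18 post [-105.3  -59.9] tool shift [-63.6 -33. ]
(0, -4) th 0.72 ca 0.28 post [-97.2 -60.9] tool shift [-71.7 -34.1]
(7, -4) th 0.58 ca 0.38 post [-89.  -61.6] tool shift [-79.8 -34.9]
(-7, 0) th 1.07 ca 0.19 post [-105.2  -56. ] tool shift [-63.7 -29.1]
(0, 0) th 0.96 ca 0.29 post [-97. -57.] tool shift [-71.9 -30.2]
(7, 0) th 0.81 ca 0.40 post [-88.8 -57.8] tool shift [-80.1 -31.1]
```

```bash
python3 -m crank '[[[-0.006,-0.006,0],[0,0,0]],[[-0.012,-0.012,0],[0,0,0]],[[-0.018,-0.018,0],[0,0,0]],[[-0.024,-0.023,0],[0,0,0]],[[-0.03,-0.028,0],[0,0,0]],[[-0.036,-0.033,0],[0,0,0]],[[-0.041,-0.034,0],[0,0,0]],[[-0.046,-0.035,0],[0,0,0]],[[-0.046,-0.035,0],[0,0,0]],[[-0.046,-0.035,0],[0,0,0]]]'
cat > ob.py <<'E'
from wr import *
import sys
from plan import *
C,x,P=observe(cl=('wrist','top','side'),p0=(641.3,-14,.385,.5,-.1,.09))
s=status.read_state();p=T(s['tool_pos'][:2]);print('post now',p,[np.round(v,2) for v in ik(p,off=(-11.5,-75.5))],s['contact_force'],s['time_s'])
f=lambda n,r,c:cv2.resize(C[n]['frame'][r:r+140,c:c+140],(400,400),interpolation=2)
cv2.imwrite(f'pics/{sys.argv[1]}.png',np.hstack([f('wrist',230,200),f('side',220,220)])[...,::-1])
E
python3 ob.py o4
```

```text
time_s: 9.75
tool_pos: [551.0, -118.0, 56.8]
tool_rot: [-0.622, 3.079, -0.001]
contact_force: [0.0, -1.3, 6.5]
opening: 8.7
grasp_force: 29.9
x,y,yaw,th,ca,ring [ 6.40088e+02 -1.24710e+01  3.75000e-01  2.92000e-01 -1.09000e-01
  8.60000e-02] 26.8
tin top [185.4 317.8] res [2.3 1.4] 0.74 fit [640.1 -12.5   0. ] meas [645.1  -9.6   0. ]
tin side [264.3 309.4] res [ 0.5 -1.2] 0.74 fit [640.1 -12.5   0. ] meas [642.7 -11.6   0. ]
lever_pivot wrist [290.4 415.6] res [0.1 0. ] 1.28 fit [547.2 -27.6  30. ] meas [547.1 -27.6  30. ]
lever_pivot side [264.5 263.9] res [ 1.5 -2. ] 0.98 fit [547.2 -27.6  30. ] meas [551.7 -24.6  30. ]
handle_end wrist [210.5 350.7] res [-0.2 -0.3] 1.52 fit [517.4 -90.9  30. ] meas [517.4 -90.7  30. ]
handle_end side [293.6 257.3] res [-1.9 -1.9] 0.73 fit [517.4 -90.9  30. ] meas [518.9 -96.6  30. ]
claw wrist [249.6 386.6] res [5.4 1.7] 1.82 fit [540.4 -42.1   0. ] meas [537.3 -45.3   0. ]
claw side [287.4 263.5] res [-1.9 -2.5] 0.76 fit [540.4 -42.1   0. ] meas [542.9 -48.5   0. ]
claw_seat wrist [262.7 294. ] res [ 1.  -0.2] 1.88 fit [ 558.  -106.7   30. ] meas [ 557.4 -106.9   30. ]
claw_seat side [288.2 281.7] res [4.1 1. ] 0.49 fit [ 558.  -106.7   30. ] meas [559.9 -96.5  30. ]
claw_post wrist [274.7 282.1] res [-2.3 -0.2] 1.54 fit [ 549.2 -117.9   66. ] meas [ 550.2 -117.4   66. ]
claw_post side [283.2 279.4] res [-3.8  0. ] 0.69 fit [ 549.2 -117.9   66. ] meas [ 546.2 -126.7   66. ]
bracket side [298.1 284.2] res [-0.6  4.3] 0.43 fit [574.5 -87.9   0. ] meas [567.3 -87.    0. ]
post now [-122.91526083  -62.44343767] [array([ 0.52, -0.07])] [ 0.38071785 -0.95843493  5.18785994] 10.95
```

View pics/o4.png

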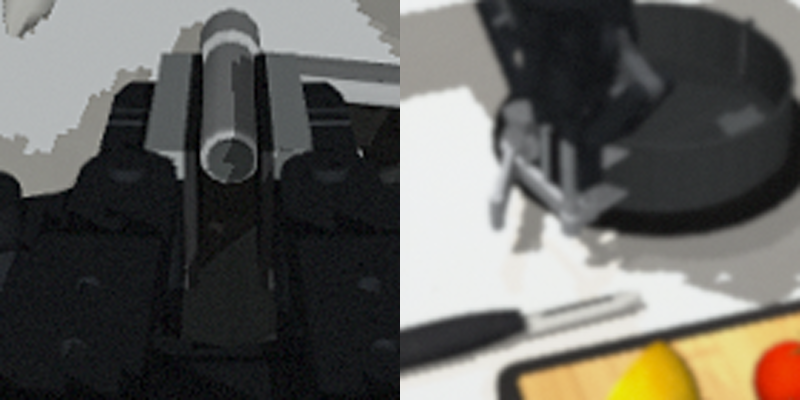

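```bash
python3 -m crank '[[[-0.003,-0.001,0],[0,0,0]],[[-0.006,-0.001,0],[0,0,0]],[[-0.009,-0.002,0],[0,0,0]],[[-0.011,-0.002,0],[0,0,0]],[[-0.013,-0.002,0],[0,0,0]],[[-0.013,-0.002,0],[0,0,0]],[[-0.013,-0.002,0],[0,0,0]]]'
cat > f.py <<'E'
from plan import *
s=status.read_state();p=T(s['tool_pos'][:2])
print('post',np.round(p,1),[np.round(v,2) for v in ik(p,off=(-11.5,-75.5))],[np.round(seat(*v)-[-88.5,-45.5],1) for v in ik(p,off=(-11.5,-75.5))],'F tin',np.round(rot(YAW).T@s['contact_force'][:2],2),'Fz',round(s['contact_force'][2],1),'M',np.round(s['moment'],2),s['time_s'])
E
python3 f.py
```

```text
time_s: 11.65
tool_pos: [563.8, -115.0, 56.9]
tool_rot: [-0.622, 3.078, -0.001]
contact_force: [1.6, -0.9, 6.2]
opening: 8.5
grasp_force: 29.9
post [-109.8  -64.5] [array([0.51, 0.1 ])] [array([-10.7,  -9.4])] F tin [ 1.11 -1.43] Fz 6.2 M [-0.75 -0.29 -0.02] 11.65
```

```bash
python3 -m crank '[[[-0.0015,0,0],[0,0,0]],[[-0.003,-0.0005,0],[0,0,0]],[[-0.003,-0.0005,0],[0,0,0]],[[-0.003,-0.0005,0],[0,0,0]]]'; python3 f.py
```

```text
time_s: 12.05
tool_pos: [566.7, -114.1, 56.9]
tool_rot: [-0.622, 3.078, -0.001]
contact_force: [0.5, -0.9, 6.3]
opening: 8.8
grasp_force: 29.8
post [-106.8  -64.8] [array([0.49, 0.14])] [array([-8. , -9.3])] F tin [ 0.11 -1.03] Fz 6.3 M [-0.42 -0.14 -0.01] 12.05
```

```bash
python3 -m crank '[[[-0.001,0,0],[0,0,0]],[[-0.002,0,0],[0,0,0]],[[-0.002,0,0],[0,0,0]],[[-0.002,0,0],[0,0,0]]]'>/dev/null; python3 f.py;python3 -m crank '[[[-0.001,0,0],[0,0,0]],[[-0.002,-0.0005,0],[0,0,0]],[[-0.002,-0.0005,0],[0,0,0]],[[-0.002,-0.0005,0],[0,0,0]]]'>/dev/null; python3 f.py
```

```text
post [-104.8  -64.8] [array([0.49, 0.16])] [array([-6.3, -9. ])] F tin [ 0.59 -1.46] Fz 6.6 M [-0.54 -0.2  -0.01] 12.45
post [-102.9  -65. ] [array([0.47, 0.18])] [array([-4.6, -9. ])] F tin [1.02 0.95] Fz 6.1 M [ 0.05 -0.03 -0.02] 12.85
```

```bash
python3 -m crank '[[[-0.001,0,0],[0,0,0]],[[-0.0015,0,0],[0,0,0]],[[-0.0015,0,0],[0,0,0]],[[-0.0015,0,0],[0,0,0]]]'>/dev/null; python3 f.py
```

```text
post [-101.4  -65. ] [array([0.47, 0.2 ])] [array([-3.3, -8.8])] F tin [-0.09 -0.26] Fz 5.6 M [ 0.06 -0.02  0.02] 13.25
```

```bash
python3 -m crank '[[[-0.001,0,0],[0,0,0]],[[-0.0015,0,0],[0,0,0]],[[-0.0015,0,0],[0,0,0]]]'>/dev/null; python3 f.py
```

```text
post [-100.6  -65. ] [array([0.47, 0.21])] [array([-2.7, -8.7])] F tin [-1.49  0.34] Fz 7.3 M [-0.3   0.68 -0.03] 13.55
```

```bash
python3 -m crank '[[[-0.001,0,0],[0,0,0]],[[-0.0015,-0.0003,0],[0,0,0]],[[-0.0015,-0.0003,0],[0,0,0]]]'>/dev/null; python3 f.py
```

```text
post [-100.2  -65. ] [array([0.46, 0.22])] [array([-2.3, -8.8])] F tin [-5.14  0.8 ] Fz 9.6 M [-0.42  1.73 -0.03] 13.85
```

```bash
python3 -m crank '[[[-0.001,0,0],[0,0,0]],[[-0.0015,0,0],[0,0,0]],[[-0.0015,0,0],[0,0,0]]]'>/dev/null; python3 f.py
```

```text
post [-99.8 -65. ] [array([0.46, 0.22])] [array([-2. , -8.7])] F tin [-8.81  0.98] Fz 11.7 M [-1.02  2.64  0.03] 14.15
```

```bash
python3 -m crank '[[[0.002,0,0],[0,0,0]],[[0.002,0.002,0],[0,0,0]],[[0.002,0.004,0],[0,0,0]],[[0.002,0.005,0],[0,0,0]],[[0.002,0.005,0],[0,0,0]]]'>/dev/null; python3 f.py
```

```text
post [-100.4  -61.3] [array([0.71, 0.24])] [array([-2.7, -4.8])] F tin [-3.83 -7.62] Fz 8.1 M [-2.99  0.65 -0.01] 14.65
```

```bash
python3 -m crank '[[[0,0.001,0],[0,0,0]],[[0,0.002,0],[0,0,0]],[[0,0.002,0],[0,0,0]],[[0,0.002,0],[0,0,0]]]'>/dev/null; python3 f.py
```

```text
post [-100.6  -59.5] [array([0.83, 0.24])] [array([-3. , -2.9])] F tin [-4.93 -7.22] Fz 7.6 M [-3.32  0.65  0.05] 15.05
```

```bash
python3 ob.py o5 | grep -E "x,y|seat|bracket|handle_end|post now"; python3 f.py
```

```text
x,y,yaw,th,ca,ring [ 6.41777e+02 -1.50930e+01  3.63000e-01  6.29000e-01  2.40000e-01
handle_end wrist [149.3 382.1] res [-1.3  0.2] 1.3 fit [499.  -78.4  30. ] meas [499.7 -78.2  30. ]
handle_end top [253.2 352.4] res [-0.2  0.6] 0.6 fit [499.  -78.4  30. ] meas [498.6 -77.2  30. ]
handle_end side [285.1 239.9] res [4.3 2.3] 0.84 fit [499.  -78.4  30. ] meas [498.1 -66.5  30. ]
claw_seat wrist [259.7 298. ] res [ 1.  -2.6] 1.56 fit [575.3 -95.5  30. ] meas [574.2 -94.4  30. ]
claw_seat side [281.6 289.5] res [4.3 1. ] 0.9 fit [575.3 -95.5  30. ] meas [577.6 -84.5  30. ]
bracket wrist [244.  305.4] res [-0. -0.] 1.52 fit [573.8 -87.7   0. ] meas [573.8 -87.7   0. ]
bracket side [300.3 283.6] res [-2.8  4.4] 0.41 fit [573.8 -87.7   0. ] meas [564.6 -91.9  -0. ]
post now [-100.60051607  -59.4514896 ] [array([0.83, 0.24])] [-3.0158171  -8.72448543  8.61079635] 16.25
post [-100.6  -59.5] [array([0.83, 0.24])] [array([-3. , -2.9])] F tin [-6.07 -6.95] Fz 8.6 M [-3.28  0.65  0.01] 16.25
```

View pics/o5.png

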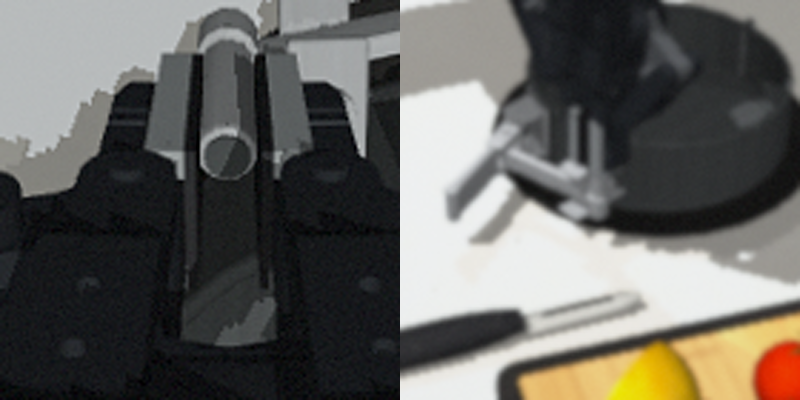

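```bash
python3 -m crank '[[[0.001,0.001,0],[0,0,0]],[[0.001,0.0015,0],[0,0,0]],[[0.001,0.0015,0],[0,0,0]],[[0.001,0.0015,0],[0,0,0]]]'>/dev/null; python3 f.py
```

```text
post [-101.1  -57.7] [array([0.94, 0.24])] [array([-3.5, -1.2])] F tin [-3.37 -5.85] Fz 7.7 M [-2.59  0.48 -0.02] 16.65
```

```bash
python3 -m crank '[[[0,0.001,0],[0,0,0]],[[0,0.0015,0],[0,0,0]],[[0,0.0015,0],[0,0,0]],[[0,0.0015,0],[0,0,0]]]'>/dev/null; python3 f.py
```

```text
post [-101.4  -56.3] [array([1.03, 0.24])] [array([-3.7,  0.2])] F tin [-4.34 -6.37] Fz 7.8 M [-2.94  0.59  0.03] 17.05
```

```bash
python3 -m crank '[[[0.0005,0.001,0],[0,0,0]],[[0.0005,0.0015,0],[0,0,0]],[[0.0005,0.0015,0],[0,0,0]],[[0.0005,0.0015,0],[0,0,0]]]'>/dev/null; python3 f.py
```

```text
post [-101.9  -54.7] [array([1.13, 0.23])] [array([-4.1,  1.7])] F tin [-3.71 -5.61] Fz 8.2 M [-2.69  0.57 -0.03] 17.45
```

```bash
cat > m.py <<'E'
from wr import *
from plan import *
for k,z in(('handle_end',30),('bracket',0),('claw_seat',30)):
    for n in('wrist','side','top'):
        M=[]
        for i in range(3):
            if n=='wrist': c=wcam();at=c['at']
            else: c=cams.camera(n);at=lambda rc,z,c=c:atz(c,rc,z)
            r=nets.spot_point(n,k)
            if r and r[0]['p']>.35: M.append(T(at(np.array(r[0]['location']),z)[:2]))
        if M: 
            m=np.median(M,0);e='' 
            if k=='handle_end': d=m-PIV;e='th %.2f len %.1f'%((np.radians(-120)-np.arctan2(d[1],d[0]))%(2*np.pi),np.hypot(*d))
            print(k,n,len(M),np.round(m,1),np.round(np.std(M,0),1),e)
E
python3 m.py; python3 f.py
```

```text
handle_end wrist 3 [-161.4   14.7] [0.2 1.1] th 0.97 len 69.6
handle_end side 3 [-158.1   18.2] [1.2 1.4] th 1.02 len 66.1
handle_end top 3 [-160.9   16.2] [2.  3.5] th 0.99 len 69.0
bracket wrist 3 [-88.7 -41.3] [0.6 0.8] 
bracket side 3 [-100.1  -36.4] [49.8 21.4] 
bracket top 1 [-191.9  -77.2] [0. 0.] 
claw_seat wrist 3 [-93.5 -44.1] [0.3 1. ] 
claw_seat side 1 [-91.8 -34.5] [0. 0.] 
post [-101.9  -54.8] [array([1.13, 0.23])] [array([-4.1,  1.6])] F tin [-4.45 -5.86] Fz 8.3 M [-2.72  0.57  0.02] 20.15
```

```bash
python3 -m crank '[[[0.0015,0,0],[0,0,0]],[[0.0015,0.001,0],[0,0,0]],[[0.0015,0.001,0],[0,0,0]]]'>/dev/null; python3 f.py;python3 -m crank '[[[0,0.001,0],[0,0,0]],[[0,0.001,0],[0,0,0]],[[0,0.001,0],[0,0,0]]]'>/dev/null; python3 f.py
```

```text
post [-102.6  -53.4] [array([1.22, 0.22])] [array([-4.7,  2.9])] F tin [-1.55 -3.77] Fz 7.0 M [-1.5   0.13 -0.05] 20.45
post [-102.7  -52.4] [array([1.29, 0.21])] [array([-4.8,  3.8])] F tin [-2.51 -4.12] Fz 7.6 M [-1.72  0.22  0.  ] 20.75
```

Run:
```python
from wr import *
c=cams.camera('side');cv2.imwrite('pics/side6.png',c['frame'][...,::-1])
a=cv2.imread('pics/side0.png');b=c['frame'][...,::-1]
g=lambda i:cv2.resize(cv2.convertScaleAbs(i[210:330,250:370],alpha=1.8,beta=20),(400,400),interpolation=2)
cv2.imwrite('pics/d6.png',np.hstack([g(a),g(b)]))
A=cv2.cvtColor(a,6).astype(np.float32);Bb=cv2.cvtColor(np.ascontiguousarray(b),6).astype(np.float32)
for r,cc,h,w in((255,310,50,50),(270,320,40,40),(205,320,40,40)):
    print((r,cc),cv2.phaseCorrelate(A[r:r+h,cc:cc+w],Bb[r:r+h,cc:cc+w],cv2.createHanningWindow((w,h),5)))
```

```text
(255, 310) ((-0.4000796126917656, 0.6791070933894616), 0.7396534637451172)
(270, 320) ((-0.22489236759360054, 0.09706412330686476), 0.8741166579723358)
(205, 320) ((-0.03109606619900873, -0.3006594787536727), 0.9803241848945617)
```

View pics/d6.png

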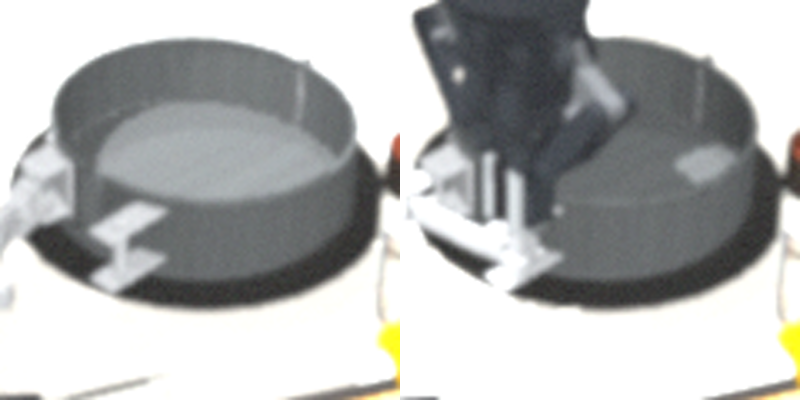

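Run:
```python
from wr import *
from plan import *
c=cams.camera('side')
for r in(284,285.5,287): print('bar z30 tin',T(atz(c,(r,286.9),30)[:2]))
# bar column constraint: for by, which bx
for by in(-50,-48,-46,-44):
    print(by,[(bx,np.round(proj(c,(*W(np.array([bx,by])),30)),1)) for bx in(-96,-92,-88,-84)])
for k in('claw_post','lever_pivot'):
    r=nets.spot_point('side',k)[0];print(k,r)
s=status.read_state();print('post proj',proj(c,(*s['tool_pos'][:2],66)),'piv proj',proj(c,(*W(PIV),30)))
for th in(1.0,1.1,1.2):
    h=hinge(th);p=T(s['tool_pos'][:2]);d=p-h;ca=np.arctan2(d[1],d[0])-np.arctan2(-75.5,-11.5);S=seat(th,ca);print(th,'ca',ca,'seat',S,'link',np.hypot(*d),'pix',proj(c,(*W(S),30)))
```

```text
bar z30 tin [-92.94181335 -43.27521417]
bar z30 tin [-95.5260627  -46.20214023]
bar z30 tin [-98.08665937 -49.10227721]
-50 [(-96, array([286.7, 288.2])), (-92, array([285.7, 290.1])), (-88, array([284.7, 291.9])), (-84, array([283.7, 293.7]))]
-48 [(-96, array([286.1, 287.4])), (-92, array([285.1, 289.3])), (-88, array([284.1, 291.1])), (-84, array([283.1, 292.9]))]
-46 [(-96, array([285.6, 286.6])), (-92, array([284.5, 288.4])), (-88, array([283.5, 290.3])), (-84, array([282.5, 292.1]))]
-44 [(-96, array([285. , 285.8])), (-92, array([284. , 287.6])), (-88, array([283. , 289.5])), (-84, array([282. , 291.3]))]
claw_post {'location': [274.2, 283.2], 'p': 0.75}
lever_pivot {'location': [266.5, 262.3], 'p': 0.57}
post proj (np.float64(271.07280893712147), np.float64(286.0655511312045)) piv proj (np.float64(266.5818784566596), np.float64(263.06709021474467))
1.0 ca 0.22401630218070956 seat [-93.09830989 -46.08075849] link 71.89870254632389 pix (np.float64(284.8479417148487), np.float64(287.9677178877017))
1.1 ca 0.2223713347169911 seat [-93.20130687 -44.50582645] link 73.49355961282839 pix (np.float64(284.4196535908505), np.float64(287.2800191800443))
1.2 ca 0.2186826008706424 seat [-93.27834068 -42.9689982 ] link 75.0692491556451 pix (np.float64(283.9969093456796), np.float64(286.6215064694552))
```

```bash
python3 -m crank '[[[0,0.001,0],[0,0,0]],[[0,0.0015,0],[0,0,0]],[[0,0.0015,0],[0,0,0]]]'>/dev/null; python3 f.py
```

```text
post [-103.   -51.1] [array([1.38, 0.21])] [array([-5. ,  5.1])] F tin [-3.47 -5.86] Fz 7.4 M [-2.12  0.37  0.01] 21.25
```

```bash
python3 -m crank '[[[0,0.001,0],[0,0,0]],[[0,0.0015,0],[0,0,0]],[[0,0.0015,0],[0,0,0]]]'>/dev/null; python3 f.py
```

```text
post [-103.1  -50.1] [array([1.45, 0.2 ])] [array([-5. ,  6.1])] F tin [-3.58 -8.64] Fz 5.9 M [-3.29  0.08  0.02] 21.55
```

```bash
python3 -m crank '[[[0,0.0005,0],[0,0,0]],[[0,0.0005,0],[0,0,0]],[[0,0.0005,0],[0,0,0]]]'>/dev/null; python3 f.py; sed -i "s/('wrist','side','top')/('wrist','side')/" m.py; python3 m.py; python3 f.py
python3 - <<'E'
from wr import *
c=cams.camera('side');b=c['frame'][...,::-1]
w=wcam();cv2.imwrite('pics/w7full.png',w['frame'][...,::-1])
g=lambda i:cv2.resize(cv2.convertScaleAbs(i[235:315,255:335],alpha=1.3),(400,400),interpolation=2)
cv2.imwrite('pics/d7.png',np.hstack([g(cv2.imread('pics/side0.png')),g(b)]))
E
```

```text
post [-103.2  -49.6] [array([1.48, 0.19])] [array([-5.1,  6.4])] F tin [-4.47 -8.92] Fz 6.8 M [-3.49  0.07  0.05] 21.85
handle_end wrist 3 [-158.4   36.8] [0.4 0.8] th 1.29 len 68.5
handle_end side 3 [-155.8   44. ] [2.1 2.8] th 1.41 len 68.2
bracket wrist 3 [-89.2 -38.5] [ 9.7 30.2] 
bracket side 2 [-95.2 -37.8] [1.  3.3] 
claw_seat wrist 3 [-94.2 -39.4] [0.5 0.3] 
claw_seat side 3 [-92.9 -36.9] [3.4 4.6] 
post [-103.2  -49.6] [array([1.48, 0.2 ])] [array([-5. ,  6.4])] F tin [-5.12 -9.64] Fz 6.2 M [-3.46  0.1  -0.  ] 23.65
```

View pics/d7.png

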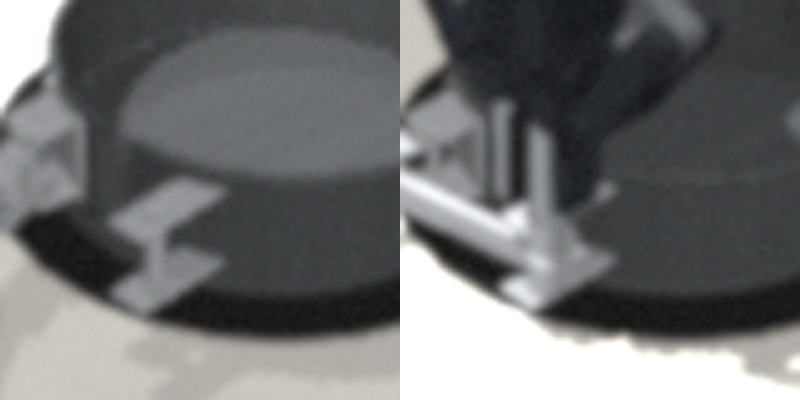

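```bash
python3 -m crank '[[[0.0005,-0.001,0],[0,0,0]],[[0.001,-0.002,0],[0,0,0]],[[0.001,-0.0025,0],[0,0,0]],[[0.001,-0.0025,0],[0,0,0]]]'>/dev/null; python3 f.py
```

```text
post [-103.6  -50.7] [array([1.41, 0.2 ])] [array([-5.4,  5.4])] F tin [-1.28  0.37] Fz 6.9 M [ 0.17  0.48 -0.03] 24.15
```

```bash
python3 -m crank '[[[0,0,0],[0,0,0]],[[0,0,0],[0,0,0]],[[0,0,0],[0,0,0]],[[0,0,-0.01],[0,0,0]],[[0,0,-0.04],[0,0,0]],[[0.02,0,-0.08],[0,0,0]],[[0.04,0,-0.1],[0,0,0]],[[0.04,0,-0.1],[0,0,0]],[[0.04,0,-0.1],[0,0,0]]]' 30
python3 - <<'E'
from wr import *
for i in range(2): C,x,P=observe(cl=('wrist',),p0=(641.3,-14,.385,1.2,.2,.07))
cv2.imwrite('pics/w8.png',cv2.resize(C['wrist']['frame'][140:380,180:440],None,fx=2.4,fy=2.4)[...,::-1])
print(np.round(status.read_state()['q'],2))
E
```

```text
time_s: 25.05
tool_pos: [527.6, -115.2, 157.4]
tool_rot: [-0.62, 3.078, -0.0]
contact_force: [-0.0, 0.2, -0.1]
opening: 25.6
grasp_force: 0.0
x,y,yaw,th,ca,ring [ 6.39458e+02 -1.86800e+01  3.21000e-01  1.19900e+00  3.06000e-01
  7.10000e-02] 15.8
tin wrist [318.4 321.2] res [0.5 0.2] 1.92 fit [639.5 -18.7   0. ] meas [638.9 -19.2   0. ]
lever_pivot wrist [255.6 359.7] res [-0.5 -0.2] 1.7 fit [545.9 -28.8  30. ] meas [546.2 -28.4  30. ]
handle_end wrist [181.  382.7] res [ 0.7 -0.2] 1.68 fit [476.9 -40.6  30. ] meas [476.2 -40.7  30. ]
claw wrist [228.4 358. ] res [-0.  -0.5] 1.92 fit [530.1 -31.5   0. ] meas [529.9 -31.    0. ]
claw_seat wrist [254.9 292.2] res [0.7 0.1] 1.16 fit [569.4 -85.7  30. ] meas [568.9 -86.1  30. ]
claw_post wrist [263.5 278.4] res [-0.3  1.8] 1.62 fit [565.1 -99.3  66. ] meas [ 565.9 -100.5   66. ]
bracket wrist [249.5 289.5] res [-8.  -0.2] 1.44 fit [568.5 -88.3   0. ] meas [576.1 -84.7   0. ]
x,y,yaw,th,ca,ring [ 6.40358e+02 -1.41620e+01  3.55000e-01  1.19700e+00  2.00000e-01
  7.20000e-02] 201.4
tin wrist [321.  324.3] res [1.4 0.3] 1.96 fit [640.4 -14.2   0. ] meas [638.8 -15.3   0. ]
lever_pivot wrist [256.2 358.3] res [2.  1.9] 1.38 fit [547.1 -27.4  30. ] meas [546.  -30.1  30. ]
handle_end wrist [186.6 380.4] res [-2.5  0.4] 1.58 fit [478.6 -41.7  30. ] meas [480.8 -41.   30. ]
claw wrist [230.7 357.2] res [0.5 0.4] 1.52 fit [531.5 -30.7   0. ] meas [531.2 -31.3  -0. ]
claw_seat wrist [254.3 292.4] res [-0.5 -1.1] 1.72 fit [566.8 -87.6  30. ] meas [566.9 -86.5  30. ]
claw_post wrist [187. 382.] res [  73.2 -102.2] 1.06 fit [ 561.5 -100.9   66. ] meas [478.5 -53.3  66. ]
bracket wrist [250.6 289.6] res [-4.  -0.2] 1.66 fit [571.9 -86.3   0. ] meas [575.7 -84.5   0. ]
[ 0.15  0.2  -0.39  0.   -0.98 -1.32]
```

View pics/w8.png

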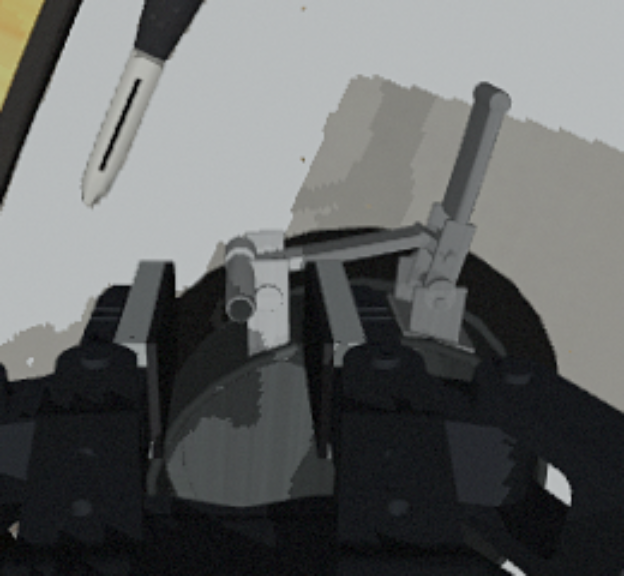

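```bash
cat > push.py <<'E'
from plan import *
import sys
def tcp(thd,gap,r=60,hx=11,hy=14.5):
    """TCP (world xy) and tool y angle (tin, deg) for the shut fingers to lie 'gap' mm off the push face at lever angle thd (deg)"""
    a=np.radians(-120-thd);u=np.array([np.cos(a),np.sin(a)]);p=np.array([u[1],-u[0]])
    psi=91-70*np.clip((thd-72)/92,0,1);y=rot(np.radians(psi))@[1,0];x=np.array([-y[1],y[0]])
    c=max((sx*hx*x+sy*hy*y for sx in(-1,1) for sy in(-1,1)),key=lambda c:c@p)
    return W(PIV+r*u-c-(3+gap)*p),psi
def rows(lst,z):
    s=status.read_state();R=Ro.from_rotvec(s['tool_rot'])
    print('now',np.round(s['tool_pos'],1),'F',np.round(s['contact_force'],1),s['time_s'],'q6',round(s['q'][5],2))
    for thd,gap in lst:
        t,psi=tcp(thd,gap);wy=np.radians(psi)+YAW;y=np.array([np.cos(wy),np.sin(wy),0]);zz=np.array([0,0,-1.]);x=np.cross(y,zz)
        T_=(R.inv()*Ro.from_matrix(np.stack([x,y,zz],1))).as_rotvec(degrees=True)
        print(thd,gap,'shift',np.round(R.inv().apply([*(t-s['tool_pos'][:2]),z-s['tool_pos'][2]]),1),'turn z',np.round(T_[2],1),'world',np.round(t))
E
python3 -c "
from push import *
rows([(72,15),(72,4),(72,0)],26)"
```

```text
now [ 527.5 -115.2  156.3] F [ 0.4 -0.6  0.5] 25.85 q6 -1.32
72 15 shift [ 21.   51.5 130.3] turn z -0.2 world [488. -76.]
72 4 shift [ 18.6  62.2 130.3] turn z -0.2 world [486. -65.]
72 0 shift [ 17.7  66.1 130.3] turn z -0.2 world [486. -61.]
```

```bash
python3 -m crank '[[[0.021,0.03,0.01],[0,0,0]],[[0.021,0.051,0.03],[0,0,0]],[[0.021,0.051,0.06],[0,0,0]],[[0.021,0.051,0.09],[0,0,0]],[[0.021,0.051,0.11],[0,0,0]],[[0.021,0.051,0.125],[0,0,0]],[[0.021,0.051,0.13],[0,0,0]],[[0.021,0.051,0.13],[0,0,0]]]' 0 40
python3 -c "
from push import *
rows([(72,4),(72,0),(72,-2)],26)"
```

```text
time_s: 26.65
tool_pos: [488.0, -76.4, 25.9]
tool_rot: [0.621, -3.078, 0.0]
contact_force: [-0.2, 0.4, -0.4]
opening: 0.3
grasp_force: 0.0
now [488.  -76.4  25.9] F [-0.2  0.4 -0.4] 26.65 q6 -1.42
72 4 shift [-2.7 11.2 -0.1] turn z -0.2 world [486. -65.]
72 0 shift [-3.6 15.1 -0.1] turn z -0.2 world [486. -61.]
72 -2 shift [-4.1 17.  -0.1] turn z -0.2 world [485. -59.]
```

```bash
python3 -m crank '[[[-0.001,0.005,0],[0,0,0]],[[-0.002,0.009,0],[0,0,0]],[[-0.003,0.012,0],[0,0,0]],[[-0.003,0.014,0],[0,0,0]],[[-0.0035,0.016,0],[0,0,0]],[[-0.0035,0.016,0],[0,0,0]]]'|grep -E "pos|force"; python3 f.py
python3 -c "
from push import *
rows([(72,0),(78,0),(84,0),(90,0),(96,0),(102,0)],26)"
```

```text
tool_pos: [485.4, -59.9, 26.5]
contact_force: [-0.4, -0.4, -0.5]
grasp_force: 0.0
post [-161.8   16. ] [] [] F tin [-0.51 -0.24] Fz -0.5 M [0.02 0.04 0.03] 27.25
now [485.4 -59.9  26.5] F [-0.4 -0.4 -0.5] 27.25 q6 -1.45
72 0 shift [ 0.3 -1.1  0.5] turn z -0.2 world [486. -61.]
78 0 shift [0.  5.9 0.5] turn z 4.3 world [483. -54.]
84 0 shift [-1.  12.8  0.5] turn z 8.9 world [481. -48.]
90 0 shift [-2.7 19.6  0.5] turn z 13.5 world [480. -41.]
96 0 shift [-5.  26.2  0.5] turn z 18.0 world [480. -34.]
102 0 shift [-8.  32.4  0.5] turn z 22.6 world [480. -27.]
```

```bash
python3 -m crank '[[[0,0.003,0],[0,0,2]],[[0,0.006,0],[0,0,4]],[[-0.0005,0.009,0],[0,0,6.5]],[[-0.001,0.013,0],[0,0,9]],[[-0.001,0.013,0],[0,0,9]]]'|grep -E "pos|force"; python3 f.py
```

```text
tool_pos: [481.0, -47.9, 26.3]
contact_force: [0.4, -1.1, 0.6]
grasp_force: 0.5
post [-161.3   28.8] [] [] F tin [-0.02 -1.13] Fz 0.6 M [-0.29  0.13 -0.02] 27.75
```

```bash
python3 m.py; python3 -c "
from push import *
rows([(84,0),(90,0),(96,0),(102,0),(108,0)],26)"
```

```text
handle_end wrist 3 [-158.1   44.6] [0.5 1.1] th 1.40 len 70.6
handle_end side 3 [-152.    51.2] [1.2 2.3] th 1.53 len 67.6
bracket side 2 [-100.9  -41.2] [1.3 3.3] 
claw_seat side 3 [-95.4 -31.6] [2.9 2.4] 
now [481.1 -47.8  26.3] F [-1.  -2.2  0.4] 29.55 q6 -1.64
84 0 shift [-0.1  0.1  0.3] turn z -0.1 world [481. -48.]
90 0 shift [-0.8  7.1  0.3] turn z 4.4 world [480. -41.]
96 0 shift [-2.1 13.9  0.3] turn z 9.0 world [480. -34.]
102 0 shift [-4.  20.5  0.3] turn z 13.6 world [480. -27.]
108 0 shift [-6.7 26.9  0.3] turn z 18.1 world [481. -20.]
```

```bash
python3 -m crank '[[[0,0.004,0],[0,0,2]],[[-0.001,0.007,0],[0,0,4.5]],[[-0.0015,0.0105,0],[0,0,7]],[[-0.002,0.014,0],[0,0,9]],[[-0.002,0.014,0],[0,0,9]]]'|grep -E "pos|force"; python3 f.py; sed -i "s/range(3)/range(2)/;s/('claw_seat',30)/('claw_seat',30),('claw_post',66)/" m.py; python3 m.py;python3 f.py
```

```text
tool_pos: [479.7, -33.5, 26.3]
contact_force: [-0.9, -2.0, -0.5]
grasp_force: 0.6
post [-157.1   42.6] [] [] F tin [-1.55 -1.5 ] Fz -0.5 M [-0.38  0.46 -0.01] 30.05
handle_end wrist 2 [-151.4   58.6] [0.6 0.2] th 1.62 len 70.8
handle_end side 2 [-84.   14.3] [61.4 46.8] th 4.81 len 9.8
bracket wrist 1 [-192.7  -77.5] [0. 0.] 
bracket side 2 [-99.7 -36.4] [1.3 4.1] 
claw_seat side 2 [-32.   98.9] [ 57.4 125.8] 
claw_post side 2 [-109.1  -47.3] [1.6 0. ] 
post [-157.    42.3] [] [] F tin [-0.83 -1.37] Fz -0.8 M [-0.45  0.21 -0.03] 31.65
```

```bash
cat > ringm.py <<'E'
from wr import *
from plan import *
c=cams.camera('side');a=cv2.imread('pics/side0.png',0);b=cv2.cvtColor(c['frame'],7)
hg=np.array([80.,0])
def px(ring,p=(-98,-31.5),z=17):
    q=hg+rot(ring)@(np.array(p)-hg);return np.array(proj(c,(*W(q),z)))
print('expected px shift (row,col) per ring change from 0.09:',[(r,np.round(px(r)-px(.09),1)) for r in(.07,.05,.03,0.)])
E_=lambda i:cv2.resize(i,None,fx=4,fy=4,interpolation=cv2.INTER_CUBIC)
A,B=E_(a),E_(b)
for (r0,r1,c0,c1) in((286,299,276,301),(270,285,277,302),(268,300,275,303)):
    t=A[r0*4:r1*4,c0*4:c1*4];m=cv2.matchTemplate(B[(r0-12)*4:(r1+8)*4,(c0-16)*4:(c1+12)*4],t,cv2.TM_CCOEFF_NORMED)
    _,v,_,l=cv2.minMaxLoc(m);print('match',round(v,2),'shift row,col',l[1]/4-12,l[0]/4-16)
E
python3 ringm.py
```

```text
expected px shift (row,col) per ring change from 0.09: [(0.07, array([-0.8, -1.8])), (0.05, array([-1.6, -3.6])), (0.03, array([-2.4, -5.4])), (0.0, array([-3.7, -7.9]))]
match 0.91 shift row,col -1.0 -5.5
match 0.82 shift row,col -0.25 -6.25
match 0.84 shift row,col -1.0 -5.5
```

```bash
python3 -c "
from push import *
rows([(t,0) for t in range(96,150,6)],26)"
```

```text
now [479.8 -33.8  26.3] F [-0.6 -1.9 -0.8] 31.7 q6 -1.83
96 0 shift [ 0.  -0.1  0.3] turn z 0.0 world [480. -34.]
102 0 shift [-0.9  6.8  0.3] turn z 4.6 world [480. -27.]
108 0 shift [-2.5 13.5  0.3] turn z 9.1 world [481. -20.]
114 0 shift [-4.8 20.   0.3] turn z 13.7 world [483. -13.]
120 0 shift [-7.7 26.2  0.3] turn z 18.3 world [485.  -7.]
126 0 shift [-11.2  32.    0.3] turn z 22.8 world [488.  -1.]
132 0 shift [-15.2  37.4   0.3] turn z 27.4 world [492.   5.]
138 0 shift [-19.8  42.4   0.3] turn z 32.0 world [496.  10.]
144 0 shift [-24.8  46.8   0.3] turn z 36.5 world [501.  15.]
```

```bash
python3 -m crank '[[[-0.001,0.0035,0],[0,0,2.5]],[[-0.001,0.007,0],[0,0,4.5]],[[-0.002,0.01,0],[0,0,7]],[[-0.0025,0.0135,0],[0,0,9]],[[-0.0035,0.017,0],[0,0,11.5]],[[-0.005,0.02,0],[0,0,13.5]],[[-0.006,0.023,0],[0,0,16]],[[-0.008,0.026,0],[0,0,18]],[[-0.0095,0.029,0],[0,0,20.5]],[[-0.011,0.032,0],[0,0,23]],[[-0.011,0.032,0],[0,0,23]]]'|grep -E "pos|force"; python3 f.py; python3 ringm.py|tail -3;python3 -c "
from push import *
rows([(t,0) for t in range(126,178,6)],26)"
```

```text
tool_pos: [487.7, -0.8, 26.1]
contact_force: [-2.2, -0.5, -0.6]
grasp_force: 0.6
post [-137.4   69.9] [array([-0.19, -2.44])] [array([-52.1, 101.5])] F tin [-2.26  0.41] Fz -0.6 M [-0.16  0.55  0.02] 32.8
match 0.88 shift row,col -3.0 -7.5
match 0.77 shift row,col -2.75 -6.25
match 0.8 shift row,col -2.75 -7.25
now [487.8  -0.9  26.2] F [-1.2 -0.4 -0.3] 32.85 q6 -2.29
126 0 shift [-0.5  0.1  0.2] turn z -0.1 world [488.  -1.]
132 0 shift [-2.1  6.7  0.2] turn z 4.5 world [492.   5.]
138 0 shift [-4.4 13.   0.2] turn z 9.0 world [496.  10.]
144 0 shift [-7.3 19.1  0.2] turn z 13.6 world [501.  15.]
150 0 shift [-10.8  24.8   0.2] turn z 18.2 world [506.  19.]
156 0 shift [-14.8  30.    0.2] turn z 22.7 world [511.  23.]
162 0 shift [-19.4  34.8   0.2] turn z 27.3 world [517.  26.]
168 0 shift [-24.7  38.2   0.2] turn z 28.8 world [523.  28.]
174 0 shift [-30.5  40.6   0.2] turn z 28.8 world [529.  28.]
```

```bash
python3 -m crank '[[[-0.001,0.0035,0],[0,0,2]],[[-0.002,0.007,0],[0,0,4.5]],[[-0.003,0.01,0],[0,0,7]],[[-0.0045,0.013,0],[0,0,9]],[[-0.006,0.016,0],[0,0,11]],[[-0.0075,0.019,0],[0,0,13.5]],[[-0.009,0.022,0],[0,0,16]],[[-0.011,0.025,0],[0,0,18]],[[-0.013,0.0275,0],[0,0,20]],[[-0.015,0.03,0],[0,0,22.5]],[[-0.015,0.03,0],[0,0,22.5]]]'|grep -E "pos|force"; python3 f.py; python3 -c "
from push import *
rows([(t,0) for t in range(156,190,4)],26)"
```

```text
tool_pos: [512.3, 23.2, 26.4]
contact_force: [-0.1, 0.7, 0.1]
grasp_force: 0.0
post [-105.6   82.9] [array([ 0.06, -2.93])] [array([-26.5, 117.7])] F tin [0.18 0.72] Fz 0.1 M [0.04 0.03 0.02] 33.95
now [512.3  23.2  26.4] F [-0.1  0.7  0.1] 33.95 q6 -2.71
156 0 shift [ 0.7 -0.8  0.4] turn z 0.2 world [511.  23.]
160 0 shift [-0.8  3.3  0.4] turn z 3.3 world [515.  25.]
164 0 shift [-2.5  7.3  0.4] turn z 6.3 world [519.  27.]
168 0 shift [-5.2 10.5  0.4] turn z 6.3 world [523.  28.]
172 0 shift [-8.2 13.5  0.4] turn z 6.3 world [527.  28.]
176 0 shift [-11.3  16.3   0.4] turn z 6.3 world [532.  28.]
180 0 shift [-14.6  18.9   0.4] turn z 6.3 world [536.  28.]
184 0 shift [-18.1  21.2   0.4] turn z 6.3 world [540.  27.]
188 0 shift [-21.8  23.3   0.4] turn z 6.3 world [544.  27.]
```

```bash
python3 -m crank '[[[-0.001,0.0025,0],[0,0,1.5]],[[-0.002,0.005,0],[0,0,3]],[[-0.003,0.0075,0],[0,0,4]],[[-0.0045,0.0095,0],[0,0,4]],[[-0.0055,0.0105,0],[0,0,4]],[[-0.0055,0.0105,0],[0,0,4]]]'|grep -E "pos|force"; python3 f.py; python3 m.py | grep handle;python3 ringm.py|tail -3
```

```text
tool_pos: [523.1, 27.4, 26.3]
contact_force: [0.4, -0.1, 0.2]
grasp_force: 0.0
post [-94.   82.7] [array([ 0.06, -3.08])] [array([-16.5, 119.1])] F tin [ 0.31 -0.23] Fz 0.2 M [0.03 0.05 0.01] 34.55
handle_end wrist 2 [-74.1  90.3] [0. 0.] th 2.87 len 72.6
handle_end side 1 [-69.3  90.9] [0. 0.] th 2.93 len 74.4
match 0.85 shift row,col -3.75 -8.5
match 0.75 shift row,col -3.5 -6.25
match 0.77 shift row,col -3.25 -8.0
```

```bash
python3 -m crank '[[[-0.0015,0.0015,0],[0,0,0]],[[-0.003,0.003,0],[0,0,0]],[[-0.003,0.003,0],[0,0,0]],[[-0.003,0.003,0],[0,0,0]]]'|grep -E "pos"; python3 f.py; python3 -m crank '[[[-0.0015,0.0015,0],[0,0,0]],[[-0.0025,0.002,0],[0,0,0]],[[-0.0025,0.002,0],[0,0,0]]]'|grep -E "pos"; python3 f.py
```

```text
tool_pos: [525.0, 26.9, 25.8]
post [-92.4  81.6] [array([-0.09, -3.07])] [array([-14.8, 117.8])] F tin [-6.14  5.81] Fz 4.3 M [0.88 2.41 0.1 ] 36.6
tool_pos: [525.6, 26.1, 25.3]
post [-92.2  80.6] [] [] F tin [-11.4   10.02] Fz 9.1 M [1.83 5.23 0.16] 36.9
```

```bash
python3 -m crank '[[[0.005,-0.005,0],[0,0,0]],[[0.015,-0.015,0],[0,0,0]],[[0.03,-0.025,0],[0,0,0]],[[0.03,-0.025,-0.03],[0,0,0]],[[0.03,-0.025,-0.07],[0,0,0]],[[0.03,-0.025,-0.12],[0,0,0]],[[0.03,-0.025,-0.12],[0,0,0]],[[0.03,-0.025,-0.12],[0,0,0]]]'; python3 m.py;python3 ringm.py|tail -3
```

```text
time_s: 37.7
tool_pos: [492.3, 30.7, 147.9]
tool_rot: [1.193, 2.903, 0.005]
contact_force: [0.1, 0.2, -0.9]
opening: 0.1
grasp_force: 0.0
handle_end wrist 2 [-73.6  88.6] [0.4 0.5] th 2.88 len 71.0
handle_end side 2 [-68.5  89.1] [0.  0.7] th 2.95 len 73.0
bracket side 2 [-103.2  -31.4] [3.5 2.1] 
claw_seat side 2 [-94.2 -22. ] [0.3 2.3] 
claw_post wrist 1 [-82.6  98.7] [0. 0.] 
claw_post side 2 [-89.4 -48.5] [26.6 12.4] 
match 0.85 shift row,col -3.5 -8.75
match 0.75 shift row,col -3.5 -6.25
match 0.77 shift row,col -3.25 -8.25
```

Lever reads home (2.87 rad), the ring reads shut, and the robot is clear of everything.

```bash
python3 -c "
from cell import arm
print(arm.sign_off())"
```

```text
the job is handed in; nothing more can be done
None
```

I hooked the claw on the keeper bar, swung the lever to its home stop and handed the job in at about 38 s. The last camera check before hand-in put the lever at about 2.88 rad and the ring at about 0. I could not measure the latch tension directly, and hand-in returned no verdict.

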